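# Close the parts jars with their matching lids

### The arm

A 6-joint arm with a two-finger parallel gripper is mounted at the origin on a cart in front of the work surface, level with it; the furniture and walls round the work are solid. World frame = base frame: x ahead of the robot, y to its left, z up, the work surface at z = 0. Lengths are in m, angles in degrees, forces in N, time in s.
With the tool pointing down it reaches from about 0.35 to 0.85 m from the base axis. Payload 8.1 kg.
Tool frame: the origin (TCP) lies at the very end of the fingers, on their centre line; the grasp point (between the pads) lies 19 mm behind it; z points along the fingers, y is the line along which they close (so a half turn about z gives the same grasp; the last joint's range is limited). The gripper opens to 85 mm and grips with 20 to 120 N. Pads are 22 mm wide; open, the fingers measure 114 mm over their backs; the gripper's body (76 mm by 85 mm) begins 54 mm behind the grasp point. The pads swing forward as they close: fully open they stand 13 mm farther back than shut.
Start: joints at [60.94, 7.471, 85.268, -0, 87.261, -4.893], TCP at [0.246, 0.547, 0.231] pointing down, gripper open.
Joint ranges: [-169.43, 169.43], [-51.17, 129.36], [1.28, 143.12], [-76.62, 256.62], [0, 156.53], [-152.29, 152.29]. Speed limits (degrees/s): [136.94, 136.94, 159.86, 180, 180, 180].

### API

Orientations are given as a 3x3 rotation matrix whose columns are the frame's x, y, z axes.
In Python, from cell import bot gives the robot as it stands. The module is installed in compiled form; this text tells all that it offers.
- The arm moves only by the tool apply_moves, never from a script. Its argument "commands" is a list of rows, each a list of 3 entries, a list of its own where there are three numbers: the shift along the world's x, y, z in m, then the turn about the world's z in rad, then the finger opening in m, from 0 to 0.0854. A call has 1 to 10 rows; each row shifts and turns the commanded pose from where the row before left it; what a row does not reach is not made up. A row lasts 1/8 s, in which the tool goes at most 62.5 mm and 10.7 degrees, less where a joint would pass 70% of its speed; a pose out of reach is approached as far as the arm can. A call is refused whole if a number of a shift passes 0.0625 or a number of a turn 0.188, either way. A call with a gripper value outside its range is refused whole. The fingers move at their own pace and stop on an object; "squeeze" is the grip in N (left out, the last holds). Time passes only in rows, so rows that do not move let the fingers close. It gives the time, the measured TCP pose, the force, the opening and the grip force at its end, in the units of the state.
- bot.state(): the state, without advancing time (a new reading comes with each control period).
- bot.get_image(name): name is "side" or "top" or "wrist"; returns the picture (400x640x3 uint8, red, green, blue); there is no depth.
- bot.calibration(name): a dict with "vertical_fov" (degrees; the focal length in pixels is half the picture's height over the tangent of half this angle, whatever the lens; pixels are square), "cx", "cy" (the principal point, pixels), "k1" (the pictures are not rectified: a ray, as slopes to the right and down, at radius r is drawn at 1 + k1 r^2 times it, then the intrinsics apply), "T" (4x4, takes a point from camera to world coordinates). Camera axes: x right, y down, z forward; pixel columns grow to the right and rows downward; lengths in m; the calibration is good to about 2 mm. A picture is of the moment at which its call begins: read the wrist's pose just before it. calibration takes no time and is no camera call; for the wrist camera it gives the pose at the moment of the call.
- bot.finish_job(): hands the job in; it is judged then, once.
The state is a dict: "clock": time; "joints": joint angles; "qd": joint speeds; "tau": joint torques, N m; "position": TCP position; "ee_rot": TCP orientation; "wrist_force": force on the tool from outside, world axes, zero at the start; "torque": the same for the moment, N m; "grip_width": opening from 0.0 (shut) to 1.0 (fully open); "grasp_force": force on a finger pad.
Only numpy, scipy, OpenCV 4.12 (cv2) and the standard library are available. Lean on these libraries where they do the work, as an engineer would, in place of code of your own. Each camera call takes 0.05 s, during which the arm holds its last target. There are 200 camera calls.

### The job

Close the two open parts jars on the counter: put the red lid on the red jar and the blue lid on the blue jar, each seated flat on the rim with the jar left standing upright. The yellow lid belongs to neither.

Things in the scene. Friction and masses are not known exactly. Their poses are not given: they have to be found in the camera images.
- red_lid: Red plastic lid, round, 41 mm high in all, 40 to 85 g: disc 86 mm across, upright knob on top (24 mm diameter, 28 mm tall), plug beneath (50 mm across, tapering to 40 mm). Stands on its plug. Origin: centre of the plug's underside, z up; disc from z = 8 to 13 mm, knob from 13 to 41 mm. Yaw does not matter. All lids, a yellow one too, are of one size
- blue_lid: Blue plastic lid, round, 41 mm high in all, 40 to 85 g: disc 86 mm across, upright knob on top (24 mm diameter, 28 mm tall), plug beneath (50 mm across, tapering to 40 mm). Stands on its plug. Origin: centre of the plug's underside, z up; disc from z = 8 to 13 mm, knob from 13 to 41 mm. Yaw does not matter. All lids, a yellow one too, are of one size
- red_jar: Red plastic jar, loose, 0.4 kg, upright: 74 mm across, 50 mm high, open on top, mouth 68 mm wide; a brass gear lies inside, below the rim. Origin: centre of its underside, z up; rim at z = 50 mm. With a lid seated, the disc lies on the rim, the plug hangs in the mouth with 9 mm to spare all round, the lid's origin is 42 mm above the jar's
- blue_jar: Blue plastic jar, loose, 0.4 kg, upright: 74 mm across, 50 mm high, open on top, mouth 68 mm wide; a ball bearing lies inside, below the rim. Origin: centre of its underside, z up; rim at z = 50 mm. With a lid seated, the disc lies on the rim, the plug hangs in the mouth with 9 mm to spare all round, the lid's origin is 42 mm above the jar's

How it is judged (in metres and radians):
At the end, for the whole second after the job is handed in: The red lid lies on the red jar and the blue lid on the blue jar, each within 15 mm of the jar's centre, its plug in the mouth and its disc on the rim (lid origin 37 to 46 mm above the jar's), flat on the rim to 0.1 rad, with the jars upright to 0.15 rad, the lids to 0.2 rad, all at rest (horizontal distance between red_lid and red_jar below 0.015 m and z of red_lid in the frame of red_jar between 0.037 and 0.046 m and angle between the z axis of red_lid and the z axis of red_jar, either way round below 0.1 rad and angle between each of red_jar, blue_jar's own z axis and vertical below 0.15 rad and angle between each of red_lid, blue_lid's own z axis and vertical below 0.2 rad and linear speed of each of red_lid, red_jar, blue_lid, blue_jar below 0.02 m/s and horizontal distance between blue_lid and blue_jar below 0.015 m and z of blue_lid in the frame of blue_jar between 0.037 and 0.046 m and angle between the z axis of blue_lid and the z axis of blue_jar, either way round below 0.1 rad); the robot touches nothing.
It also fails if it takes over 51 s, if anything falls off the work surface, if the arm or the gripper's body presses on something with over 40 N, if the wrist force passes 120 N, or if a joint passes its speed limit or range.

## Working session

There is one attempt and no reset: what is moved stays moved. The work goes in short steps, Python scripts to look and compute and a tool call to move; the robot and the scene stay as the last step left them, time stands still between calls to the robot, and variables do not carry over. Pictures are saved under pics/ and viewed, at most 10 in all, crops included, and the job is handed in when it is done.

Besides the shell and the picture viewer there is one more tool, called after "Request:" as name(argument=value, ...) on one line, values as JSON. apply_moves: Moves the arm, as the interface text tells. Its arguments: {"type":"object","properties":{"commands":{"type":"array","items":{"type":"array"}},"squeeze":{"type":"number"}},"required":["commands"]}

```bash
mkdir -p pics; cat > h.py <<'E'
import numpy as np, cv2
from cell import bot
def ray(c,px):
    f=200/np.tan(np.radians(c["vertical_fov"])/2)
    K=np.array([[f,0,c["cx"]],[0,f,c["cy"]],[0,0,1.]])
    d=(np.array(px,float)-[c["cx"],c["cy"]])/f
    u=d.copy()
    for _ in range(30): u=d/(1+c["k1"]*(u@u))
    T=np.array(c["T"]); return T[:3,3],T[:3,:3]@np.array([u[0],u[1],1])
def onz(c,px,z):
    o,d=ray(c,px); return o+d*(z-o[2])/d[2]
def save(im,n): cv2.imwrite("pics/"+n,cv2.cvtColor(im,cv2.COLOR_RGB2BGR))
E
python3 - <<'E'
from h import *
for n in("top","side"):
    save(bot.get_image(n),n+"1.png"); c=bot.calibration(n); print(n,c["vertical_fov"],c["cx"],c["cy"],c["k1"],np.round(c["T"],3).tolist())
s=bot.state(); print(s["clock"],s["position"],np.round(s["ee_rot"],3).tolist(),s["grip_width"],s["wrist_force"])
E
```

```text
top 44.02534753038934 322.4196063275481 205.521006615636 -0.05175632841736467 [[-0.02, -0.996, 0.092, 0.441], [-1.0, 0.02, -0.002, 0.096], [-0.0, -0.092, -0.996, 1.124], [0.0, 0.0, 0.0, 1.0]]
side 51.32104388297784 315.49671400685236 200.6531536006684 -0.06427896345759608 [[-0.88, 0.351, -0.319, 0.833], [0.474, 0.678, -0.562, 0.647], [0.019, -0.646, -0.763, 0.828], [0.0, 0.0, 0.0, 1.0]]
0.1 [0.24538842 0.54698324 0.23034642] [[-0.912, 0.409, -0.001], [0.409, 0.912, -0.001], [0.0, -0.002, -1.0]] 0.9981679003247577 [-0.58948385  0.2932826  -0.51990134]
```

View pics/top1.png

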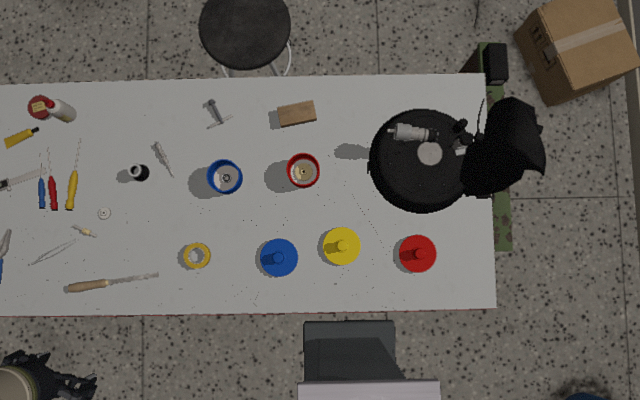

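View pics/side1.png

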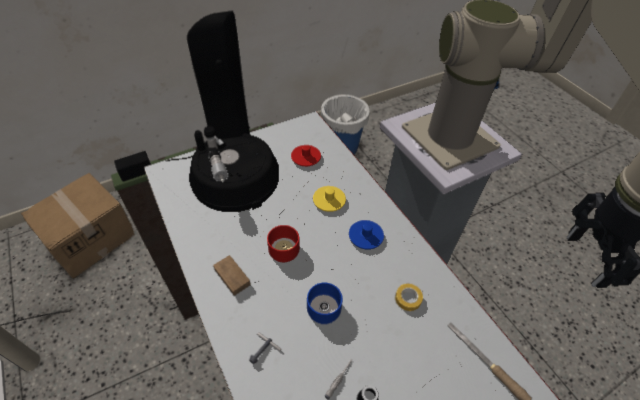

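The top view shows the red lid at about (417,254), yellow lid (341,246), blue lid (279,258), red jar (303,170) and blue jar (225,177). A black stand at about (420,160) is near the red lid. The side view agrees: red lid (306,156), blue lid (367,235), red jar (284,243), blue jar (324,303).

```bash
cat >> h.py <<'E'
def blobs(im,col,roi,amin=60):
    h=cv2.cvtColor(im,cv2.COLOR_RGB2HSV)
    if col=="red": m=((h[...,0]<8)|(h[...,0]>172))
    elif col=="blue": m=(h[...,0]>100)&(h[...,0]<130)
    else: m=(h[...,0]>22)&(h[...,0]<34)
    m=(m&(h[...,1]>140)&(h[...,2]>50)).astype(np.uint8)
    k=np.zeros_like(m); x0,y0,x1,y1=roi; k[y0:y1,x0:x1]=1
    cs,_=cv2.findContours(m*k,cv2.RETR_EXTERNAL,cv2.CHAIN_APPROX_NONE)
    return [c for c in sorted(cs,key=cv2.contourArea,reverse=True) if cv2.contourArea(c)>amin]
def circ(cal,cont,z):
    # contour hull -> plane z -> enclosing circle
    p=np.array([onz(cal,q,z)[:2] for q in cv2.convexHull(cont)[:,0]+0.0])
    e=cv2.minEnclosingCircle((p*1000).astype(np.float32)); return np.round(e[0],1),round(2*e[1],1)
E
python3 - <<'E'
from h import *
R={"top":{"redlid":(390,225,445,285),"yellowlid":(315,220,370,275),"bluelid":(255,230,305,285),"redjar":(280,145,325,195),"bluejar":(200,150,250,200)},
"side":{"redlid":(285,140,328,172),"yellowlid":(308,180,352,218),"bluelid":(343,215,390,255),"redjar":(260,220,305,268),"bluejar":(300,278,350,328)}}
for v in R:
    im=bot.get_image(v);c=bot.calibration(v)
    for k,r in R[v].items():
        b=blobs(im,[q for q in("red","blue","yellow") if k.startswith(q)][0],r)[0]
        print(v,k,circ(c,b,.05 if "jar" in k else .013), cv2.boundingRect(b))
c=bot.calibration("top");d=bot.calibration("side")
# black stand: arm/head points matched in two views -> closest approach of rays
for a,b in [((417,160),(234,165)),((430,153),(230,157)),((460,125),(210,132)),((400,130),(218,172)),((545,150),(234,14))]:
    o,u=ray(c,a);p,w=ray(d,b); A=np.c_[u,-w]; t=np.linalg.lstsq(A,p-o,rcond=None)[0]
    print(a,np.round((o+u*t[0]+p+w*t[1])/2,3),np.round(np.linalg.norm(o+u*t[0]-p-w*t[1]),3))
E
```

```text
top redlid (array([ 432.5, -115.6]), 83.9) (399, 235, 37, 37)
top yellowlid (array([453.4,  53.8]), 84.7) (323, 227, 38, 38)
top bluelid (array([430.2, 194.4]), 83.7) (260, 239, 38, 37)
top redjar (array([620.3, 135.4]), 76.8) (286, 153, 34, 35)
top bluejar (array([609.5, 309.3]), 80.0) (207, 160, 35, 34)
side redlid (array([ 436.9, -115.4]), 85.0) (291, 145, 30, 21)
side yellowlid (array([456.9,  55. ]), 85.2) (313, 186, 33, 25)
side bluelid (array([433.9, 195.4]), 84.4) (349, 221, 35, 28)
side redjar (array([632.9, 149.2]), 98.1) (267, 226, 32, 36)
side bluejar (array([619.7, 321.1]), 90.5) (307, 283, 35, 41)
(417, 160) [ 0.639 -0.116  0.064] 0.01
(430, 153) [ 0.646 -0.139  0.078] 0.002
(460, 125) [ 0.682 -0.183  0.146] 0.019
(400, 130) [ 0.694 -0.073  0.104] 0.005
(545, 150) [ 0.571 -0.229  0.408] 0.029
```

Request:
apply_moves(commands=[[[0.023,-0.044,0],0,0.06],[[0.023,-0.044,0],0,0.06],[[0.023,-0.044,0],0,0.06],[[0.023,-0.044,0],0,0.06],[[0.023,-0.044,0],0,0.06],[[0.023,-0.044,0],0,0.06],[[0.023,-0.044,0],0,0.06],[[0.023,-0.044,0],0,0.06],[[0.003,0,-0.05],0,0.06],[[0,0,0],0,0.06]], squeeze=40)

```text
clock: 1.45
position: [0.43, 0.1939, 0.1774]
ee_rot: [[-0.912, 0.411, -0.008], [0.411, 0.912, -0.002], [0.006, -0.005, -1.0]]
wrist_force: [-1.3, 0.1, -1.0]
grip_width: 0.702
grasp_force: 0.0
```

```bash
python3 - <<'E'
from h import *
s=bot.state();c=bot.calibration("wrist");im=bot.get_image("wrist");save(im,"w1.png")
print(s["clock"],s["position"],np.round(s["ee_rot"],3).tolist(),s["joints"]);print(np.round(c["T"],3),c["vertical_fov"])
for col in("blue","yellow","red"):
    for b in blobs(im,col,(0,0,640,400),300)[:2]: print(col,circ(c,b,.013),cv2.boundingRect(b))
E
```

```text
1.45 [0.42997052 0.19393861 0.1774218 ] [[-0.912, 0.411, -0.008], [0.411, 0.912, -0.002], [0.006, -0.005, -1.0]] [ 1.80412081e+01 -1.05223352e+01  1.08603532e+02  6.52178920e-03
  8.23816633e+01 -4.77061307e+01]
[[ 0.411  0.87   0.273  0.359]
 [ 0.911 -0.39  -0.13   0.228]
 [-0.006  0.302 -0.953  0.322]
 [ 0.     0.     0.     1.   ]] 58.920901358957614
blue (array([431.1, 195.6]), 84.4) (286, 135, 94, 91)
blue (array([630.9, 320.8]), 119.8) (476, 267, 95, 75)
yellow (array([454.8,  54.6]), 86.1) (168, 220, 86, 79)
yellow (array([438.3, 380. ]), 64.1) (496, 70, 75, 69)
red (array([ 434.6, -117.6]), 91.2) (23, 267, 80, 70)
red (array([631.9, 140.6]), 97.6) (323, 330, 73, 59)
```

View pics/w1.png

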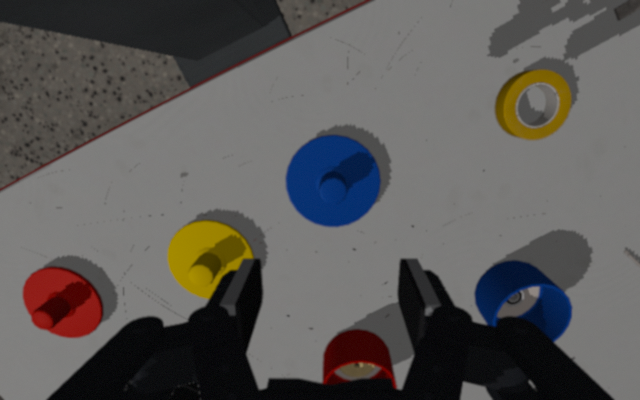

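The wrist view shows the blue lid at (333,180), about midway between the fingers. It measures (0.431, 0.196) and 84 mm across, which agrees with the other views.

Request:
apply_moves(commands=[[[0,0,-0.025],0,0.05],[[0,0,-0.025],0,0.05],[[0,0,-0.025],0,0.05],[[0,0,-0.025],0,0.05],[[0,0,-0.025],0,0.05],[[0,0,-0.02],0,0.05],[[0,0,0],0,0.05],[[0,0,0],0,0.05]])

```text
clock: 2.5
position: [0.4338, 0.1964, 0.0382]
ee_rot: [[-0.913, 0.409, 0.002], [0.409, 0.913, 0.001], [-0.002, 0.002, -1.0]]
wrist_force: [1.5, 0.2, 0.1]
grip_width: 0.585
grasp_force: 0.0
```

Request:
apply_moves(commands=[[[-0.002,-0.001,-0.012],0,0.05],[[0,0,-0.007],0,0.05],[[0,0,0],0,0.05],[[0,0,0],0,0.015],[[0,0,0],0,0.015],[[0,0,0],0,0.015],[[0,0,0],0,0.015]])

```text
clock: 3.38
position: [0.431, 0.1945, 0.0177]
ee_rot: [[-0.912, 0.409, 0.001], [0.409, 0.912, 0.0], [-0.001, 0.0, -1.0]]
wrist_force: [0.8, -0.6, 2.4]
grip_width: 0.268
grasp_force: 39.2
```

Request:
apply_moves(commands=[[[0,0,0.02],0,0.015],[[0,0,0.035],0,0.015],[[0,0,0.04],0,0.015],[[0.02,0.013,0.025],0,0.015],[[0.035,0.023,0],0,0.015],[[0.035,0.023,0],0,0.015],[[0.035,0.023,0],0,0.015],[[0.035,0.023,0],0,0.015],[[0.02,0.012,0],0,0.015],[[0,0,0],0,0.015]])

```text
clock: 4.62
position: [0.6111, 0.3118, 0.1362]
ee_rot: [[-0.912, 0.409, -0.001], [0.409, 0.912, -0.0], [0.001, -0.001, -1.0]]
wrist_force: [-0.7, -0.8, -0.6]
grip_width: 0.264
grasp_force: 39.4
```

```bash
python3 - <<'E'
from h import *
s=bot.state();c=bot.calibration("wrist");im=bot.get_image("wrist");save(im,"w2.png")
print(s["clock"],s["position"],np.round(s["ee_rot"],3).tolist())
for b in blobs(im,"blue",(0,0,640,400),300)[:3]: print(circ(c,b,s["position"][2]-.005),circ(c,b,.05),cv2.boundingRect(b))
E
```

```text
4.625 [0.611061   0.31183371 0.1362104 ] [[-0.912, 0.409, -0.001], [0.409, 0.912, -0.0], [0.001, -0.001, -1.0]]
(array([605.8, 314.5]), 97.7) (array([642.3, 297.8]), 150.8) (240, 150, 181, 191)
```

View pics/w2.png

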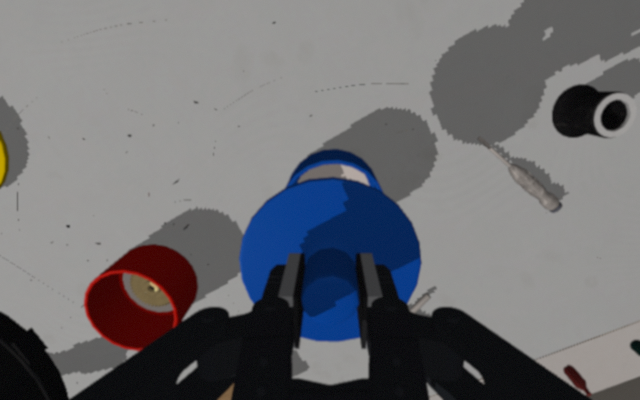

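The lid hangs level at about (330,260) above the blue jar, whose far rim shows at (335,155). Correcting the top-view jar outlines for the visible jar side gives about (0.613, 0.314) for blue and (0.624, 0.137) for red. I'll shift 2 mm in x and y, then lower.

Request:
apply_moves(commands=[[[0.002,0.002,-0.02],0,0.015],[[0,0,-0.025],0,0.015],[[0,0,-0.015],0,0.015],[[0,0,-0.008],0,0.015],[[0,0,-0.005],0,0.015],[[0,0,0],0,0.015],[[0,0,0],0,0.015]])

```text
clock: 5.55
position: [0.6132, 0.3137, 0.0653]
ee_rot: [[-0.912, 0.409, 0.001], [0.409, 0.912, 0.001], [-0.001, 0.001, -1.0]]
wrist_force: [0.4, 0.3, -0.2]
grip_width: 0.264
grasp_force: 39.4
```

```bash
python3 - <<'E'
from h import *
s=bot.state();print(s["position"],s["wrist_force"])
im=bot.get_image("side");save(cv2.resize(im[230:360,230:420],None,fx=4,fy=4),"s2.png")
E
```

```text
[0.6132001  0.31369053 0.06528437] [ 0.41901596  0.349422   -0.16612798]
```

View pics/s2.png

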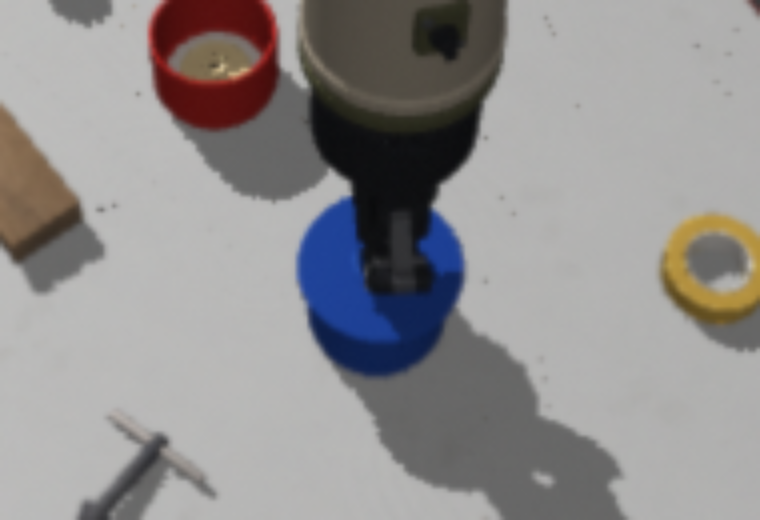

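The side crop shows the lid disc (380,270) centred over the blue jar (378,340). There is no contact force yet. I'll lower it the last 5 mm, release and lift.

Request:
apply_moves(commands=[[[0,0,-0.003],0,0.015],[[0,0,-0.002],0,0.015],[[0,0,0],0,0.015],[[0,0,0],0,0.05],[[0,0,0],0,0.05],[[0,0,0],0,0.05]])

```text
clock: 6.35
position: [0.6126, 0.3134, 0.0591]
ee_rot: [[-0.912, 0.409, -0.0], [0.409, 0.912, -0.0], [0.0, -0.0, -1.0]]
wrist_force: [-0.3, 0.5, 0.3]
grip_width: 0.583
grasp_force: 0.0
```

Request:
apply_moves(commands=[[[0,0,0.015],0,0.05],[[0,0,0.03],0,0.05],[[0,0,0.04],0,0.05],[[0,-0.02,0.04],0,0.05],[[-0.012,-0.04,0],0,0.05],[[-0.02,-0.05,0],0,0.05],[[-0.021,-0.05,0],0,0.05],[[-0.021,-0.05,0],0,0.05],[[-0.021,-0.05,0],0,0.05],[[-0.021,-0.05,0],0,0.05]])

```text
clock: 7.6
position: [0.4962, 0.0019, 0.1858]
ee_rot: [[-0.912, 0.409, 0.002], [0.409, 0.912, -0.0], [-0.002, 0.001, -1.0]]
wrist_force: [0.3, -1.2, 0.4]
grip_width: 0.584
grasp_force: 0.0
```

```bash
python3 - <<'E'
from h import *
s=bot.state();print(s["clock"],s["position"],s["joints"])
for v,r in(("side",(290,260,360,335)),("top",(195,145,255,205))):
    im=bot.get_image(v);c=bot.calibration(v)
    for b in blobs(im,"blue",r): print(v,circ(c,b,.055),cv2.boundingRect(b))
    save(cv2.resize(im[r[1]:r[3],r[0]:r[2]],None,fx=5,fy=5),v+"3.png")
E
```

```text
7.6 [0.49621835 0.00194338 0.18579773] [-5.69247056e+00 -7.44404733e+00  1.04963778e+02 -7.41717382e-03
  8.23516140e+01 -7.15364425e+01]
side (array([620.1, 318.5]), 98.7) (305, 279, 41, 45)
top (array([610. , 311.2]), 86.1) (203, 157, 39, 38)
```

View pics/side3.png

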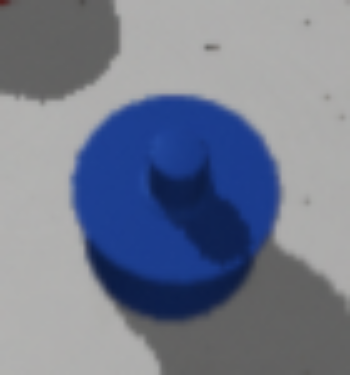

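The crop shows the blue lid seated flat on its jar, with the knob at (180,160). Next is the red lid at about (0.4335, -0.1155).

Request:
apply_moves(commands=[[[-0.02,-0.04,0],0,0.05],[[-0.022,-0.04,0],0,0.05],[[-0.0215,-0.039,-0.02],0,0.05],[[0,0,-0.035],0,0.05],[[0,0,-0.02],0,0.05],[[0,0,0],0,0.05],[[0,0,0],0,0.05]])

```text
clock: 8.57
position: [0.4341, -0.1156, 0.1109]
ee_rot: [[-0.913, 0.409, 0.002], [0.409, 0.913, -0.001], [-0.002, 0.0, -1.0]]
wrist_force: [0.6, -0.2, -0.2]
grip_width: 0.582
grasp_force: 0.0
```

```bash
python3 - <<'E'
from h import *
s=bot.state();c=bot.calibration("wrist");im=bot.get_image("wrist");save(im,"w4.png")
print(s["clock"],s["position"])
for b in blobs(im,"red",(0,0,640,400),300)[:3]: print(circ(c,b,.013),cv2.boundingRect(b))
E
```

```text
8.575 [ 0.43414404 -0.1155848   0.11087279]
(array([ 433.9, -115.6]), 85.0) (271, 145, 118, 112)
```

View pics/w4.png

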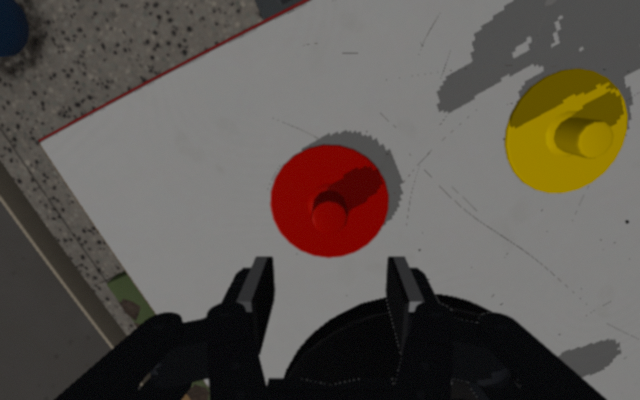

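The red lid (330,200) is centred between the fingers and measures (0.4339, -0.1156), so I'll descend.

Request:
apply_moves(commands=[[[0,0,-0.025],0,0.05],[[0,0,-0.025],0,0.05],[[0,0,-0.025],0,0.05],[[0,0,-0.013],0,0.05],[[0,0,-0.005],0,0.05],[[0,0,0],0,0.05],[[0,0,0],0,0.015],[[0,0,0],0,0.015],[[0,0,0],0,0.015],[[0,0,0],0,0.015]])

```text
clock: 9.88
position: [0.434, -0.1159, 0.0173]
ee_rot: [[-0.912, 0.409, 0.002], [0.409, 0.912, -0.001], [-0.002, 0.0, -1.0]]
wrist_force: [-1.7, 0.8, 7.0]
grip_width: 0.263
grasp_force: 39.1
```

Request:
apply_moves(commands=[[[0,0,0.02],0,0.015],[[0,0,0.045],0,0.015],[[0,0.015,0.055],0,0.015],[[0,0.04,0],0,0.015],[[0.01,0.048,0],0,0.015],[[0.03,0.05,0],0,0.015],[[0.045,0.04,0],0,0.015],[[0.045,0.03,0],0,0.015],[[0.04,0.02,0],0,0.015],[[0.0205,0.01,0],0,0.015]])

```text
clock: 11.12
position: [0.6251, 0.1388, 0.1359]
ee_rot: [[-0.913, 0.408, 0.0], [0.408, 0.913, 0.0], [-0.0, 0.0, -1.0]]
wrist_force: [-0.2, -0.0, -0.0]
grip_width: 0.265
grasp_force: 39.3
```

Request:
apply_moves(commands=[[[0,0,-0.02],0,0.015],[[0,0,-0.025],0,0.015],[[0,0,-0.015],0,0.015],[[0,0,-0.007],0,0.015],[[0,0,0],0,0.015],[[0,0,0],0,0.015]])

```text
clock: 11.88
position: [0.6243, 0.1374, 0.0705]
ee_rot: [[-0.912, 0.409, 0.002], [0.409, 0.912, 0.0], [-0.002, 0.001, -1.0]]
wrist_force: [0.2, -0.6, -0.6]
grip_width: 0.268
grasp_force: 39.3
```

```bash
python3 - <<'E'
from h import *
s=bot.state();print(s["position"],s["wrist_force"],s["grasp_force"])
im=bot.get_image("side");save(cv2.resize(im[190:300,210:380],None,fx=4,fy=4),"s5.png")
E
```

```text
[0.62434414 0.13743021 0.07047726] [ 0.19765052 -0.61854534 -0.5629663 ] 39.34929370880127
```

View pics/s5.png

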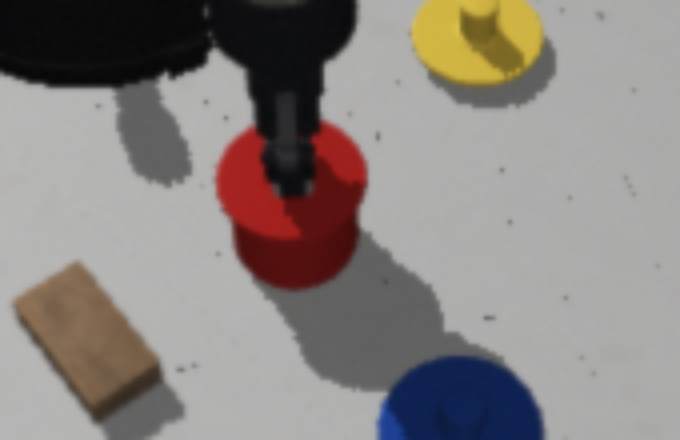

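The red lid disc (291,180) is centred over the red jar (296,250) once perspective is allowed for, and there is no contact. I'll lower and release.

Request:
apply_moves(commands=[[[0,0,-0.005],0,0.015],[[0,0,-0.004],0,0.015],[[0,0,-0.002],0,0.015],[[0,0,0],0,0.015],[[0,0,0],0,0.05],[[0,0,0],0,0.05],[[0,0,0],0,0.05]])

```text
clock: 12.8
position: [0.6235, 0.1374, 0.058]
ee_rot: [[-0.912, 0.409, -0.0], [0.409, 0.912, -0.0], [0.0, -0.0, -1.0]]
wrist_force: [0.8, 0.6, -0.6]
grip_width: 0.589
grasp_force: 0.0
```

Request:
apply_moves(commands=[[[0,0,0.015],0,0.05],[[0,0,0.03],0,0.05],[[0,0,0.04],0,0.05],[[-0.02,0,0.04],0,0.05],[[-0.05,0,0],0,0.05],[[-0.05,0,0],0,0.05],[[-0.05,0,0],0,0.05],[[0,0,0],0,0.05]])

```text
clock: 13.8
position: [0.4506, 0.1375, 0.1835]
ee_rot: [[-0.913, 0.408, -0.001], [0.408, 0.913, 0.0], [0.001, -0.0, -1.0]]
wrist_force: [-0.3, 0.4, -0.5]
grip_width: 0.582
grasp_force: 0.0
```

```bash
python3 - <<'E'
from h import *
s=bot.state();print(s["clock"],s["position"],s["wrist_force"])
t=bot.get_image("top");ct=bot.calibration("top");im=bot.get_image("side")
for col,r in(("red",(275,140,330,200)),("blue",(195,145,255,205))):
    for b in blobs(t,col,r): print(col,circ(ct,b,.055))
save(np.vstack([cv2.resize(im[210:335,250:370],None,fx=2.4,fy=2.4),cv2.resize(t[135:210,190:340],(288,144))]),"end.png")
E
```

```text
13.8 [0.45055806 0.13751317 0.18347881] [-0.25141336  0.43981022 -0.48703112]
red (array([622.1, 136.8]), 84.2)
blue (array([610. , 311.2]), 86.1)
```

View pics/end.png

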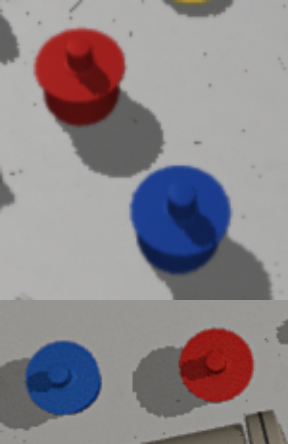

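Both lids sit flat and centred: red at (80,62) and blue at (180,210) in the picture. The gripper is clear of everything, so I'll hand in.

```bash
python3 -c "
from cell import bot
print(bot.finish_job())"
```

```text
the job is handed in; nothing more can be done
None
```

The red and blue lids are each on their matching jar, looking flat and centred in the last top and side views, and the job was handed in at about 14 s of the 51 s allowed; no verdict came back.

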